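# Isolate the water filter, draw out its filter plate and show it over the light panel

## Task

First shut off the water filter by turning the red handwheel of the brass valve clockwise (seen from above) until its white pointer lines up with the blue mark on the collar. Then lift the flap of the blue filter box fully and leave it open, draw out the orange filter plate, leaving the grey blank plate in its slot, and show it: finish while holding it in the gripper, upright and still, with its lower edge about 10 cm above the middle of the light panel. Leave the other things on the bench where they stand.

Things in the scene. Friction and masses are not known exactly. Their poses are not given: they have to be found in the camera images.
- handwheel (a joint): red handwheel on the brass valve: solid disc 56 mm in diameter, 16 mm thick, with an 18 mm wide, 8 mm tall steel hub on top, on a vertical axis. In rad, growing clockwise seen from above: 0 = white pointer on the blue mark; starts between -3.2 and -2.2; stops at -3.5 and +0.5. Stays where it is left; light friction, about 0.06 Nm
- wheel_grip (a point): centre of the handwheel disc, on its axis, 61 mm above the bench; the disc spans from 8 mm below to 8 mm above this point. The point turns with the wheel: its +x axis is the direction of the white pointer
- valve: brass valve under the handwheel, fixed to the bench; origin on the bench under the wheel's axis. Foot 90 mm in diameter; a pale collar 84 mm in diameter, top 43 mm above the bench (10 mm below the wheel), carries the blue mark, in the valve's +x direction, 28 to 41 mm from the axis. A pipe stub runs 66 mm to +x, at most 39 mm high
- flap (a joint): grey flap of the filter box, 152 (x) by 190 by 6 mm, hinged on the box's far (+x) upper rim: 0 = closed (lying flat), grows as it lifts, stop at 1.8 rad (about 13 degrees past upright). Stiff hinge: it stays where it is left; lifting at the grip takes about 2 to 3 N
- flap_grip (a point): pinch point on the flap's black upright grip, a block 24 mm wide (box y), 14 mm thick (box x), 38 mm tall, standing on the flap near its front edge. The point is 28 mm above the flap's top face, 10 mm below the block's top; closed, it lies 48 mm in front (-x) of the box's origin, 129.5 mm above the bench, 124 mm in front of and 34 mm above the hinge line. It moves with the flap
- flap_hinge (a point): middle of the flap's hinge line, which runs along the box's y axis; 76 mm behind (+x) the box's origin and 95.5 mm above the bench
- filter_box: blue open-topped box fixed to the bench, 152 (x) by 190 (y) by 95 mm tall, walls and floor 5 mm. Origin: centre of its underside; -x is its front, towards the robot. Inside, two white slots 10 mm in front (-x) of the origin at y = +46 and -46 mm, rails up to 35 mm above the bench, each hold one upright plate, thickness along box x; 57 mm free in front of the plates, 77 mm behind
- filter_plate: orange filter plate with cream membrane faces, the part wanted: 8 mm thick (its x), 60 mm wide (its y), 83 mm tall (its z; the top 13 mm is 44 mm wide), about 60 g. Origin: centre of its lower edge, 5 mm above the bench in the slot, so its top lies 7 mm below the box's rim. It stands in either slot and lifts straight up out of 30 mm deep guides with 1 mm play
- blank_plate: plain grey blank plate of the same shape in the other slot; stays where it is
- light_panel: flat square light panel fixed to the bench, black frame with a bright white face, 140 by 140 by 10 mm; origin at the centre of its underside, on the bench
- sample_bottle: loose white bottle with violet cap, 60 mm in diameter, 130 mm tall; bystander, origin under its centre
- jar: loose small clear jar with white lid, 56 mm in diameter, 60 mm tall; bystander
- steel_can: loose steel can, 54 mm in diameter, 90 mm tall; bystander
- beaker: loose clear beaker, 64 mm in diameter, 80 mm tall; bystander
- dish_a: loose culture dish, 54 mm in diameter, 10 mm tall; bystander
- dish_b: loose culture dish, 54 mm in diameter, 10 mm tall; bystander

How it is judged:
By the outcome, as a careful person would: the job done as asked, in the order asked, and still so for the second after the job is handed in, while the arm keeps its last pose, push and grip.
It also fails if it takes over 69 s, if anything falls off the work surface, if the arm or the gripper's body presses on something with over 40 N, if the wrist force passes 120 N, or if a joint passes its speed limit or range.

## Robot

A 6-joint arm with a two-finger parallel gripper is mounted at the origin on the work surface. World frame = base frame: x ahead of the robot, y to its left, z up, the work surface at z = 0. Lengths are in m, angles in rad, forces in N, time in s.
With the tool pointing down it reaches from about 0.325 to 0.775 m from the base axis. Payload 5.5 kg.
Tool frame: the origin (TCP) lies at the very end of the fingers, on their centre line; the grasp point (between the pads) lies 19 mm behind it; z points along the fingers, y is the line along which they close (so a half turn about z gives the same grasp; the last joint's range is limited). The gripper opens to 88 mm and grips with 3 to 60 N. Pads are 20 mm wide; open, the fingers measure 115 mm over their backs; the gripper's body (75 mm by 178 mm) begins 61 mm behind the grasp point.
Start: joints at [-1.24, 0.091, 1.231, -0, 1.82, -0.057], TCP at [0.227, -0.555, 0.185] pointing down, gripper open.
Joint ranges: [-2.87, 2.87], [-0.86, 2.18], [0.17, 2.46], [-1.51, 4.65], [0.06, 2.69], [-2.65, 2.65]. Speed limits (rad/s): [2.57, 2.57, 3.01, 3.14, 3.14, 3.14].

## Interface

Orientations are given as a 3x3 rotation matrix whose columns are the frame's x, y, z axes.
In Python, from bench import manip, eyes gives the robot as it stands.
- The arm moves only by the shell command python3 -m jog 'ROWS' [OPENING] [FORCE]. ROWS is JSON, a list of rows, each a list of 4 numbers: the shift along the world's x, y, z scaled (see below), then the turn about the world's z scaled (see below). In form: [[tx, ty, tz, yaw], ...]. A call has 1 to 8 rows; each row is the pose to reach, as a shift and turn from the pose commanded when the call began; what a row does not reach only later rows make up. The controller multiplies each number of a shift by 150 mm and each number of a turn by 0.5 rad. A row lasts 1/10 s, in which the tool goes at most 50 mm and 8.59 degrees, less where a joint would pass 70% of its speed; a pose out of reach is approached as far as the arm can. A call with a number of a shift or a turn outside -1 to 1 is refused whole. A call with a gripper value outside its range is refused whole. OPENING is the closure, from -1 (fully open) to 1 (shut), set as the call begins (- or left out, the last holds). The fingers move at their own pace and stop on an object; FORCE is the grip in N (left out, the last holds). Time passes only in rows, so rows that repeat a pose let the fingers close. It gives the time, the measured TCP pose, the force, the opening and the grip force at its end, in the units of the state.
- manip.read_state(): the state, without advancing time (a new reading comes with each control period).
- eyes.camera(name): name is "side" or "top"; returns a dict with "frame" (400x640x3 uint8, red, green, blue), "mtx" (3x3 intrinsics, pixels), "R" (3x3) and "t" (3): a world point X has camera coordinates R X + t. Camera axes: x right, y down, z forward; pixel columns grow to the right and rows downward; lengths in m; the calibration is good to about 2 mm. A picture is of the moment at which its call begins. There is no depth.
- manip.close_job(): hands the job in; it is judged then, once.
The state is a dict: "clock": time; "joints": joint angles; "joint_vel": joint speeds; "effort": joint torques, N m; "tcp_pos": TCP position; "eef_rot": TCP orientation; "ft_force": force on the tool from outside, world axes, zero at the start; "wrist_torque": the same for the moment, N m; "gripper_width": finger opening in m; "gripper_force": force on a finger pad.
Only numpy, scipy, OpenCV 4.12 (cv2) and the standard library are available. Lean on these libraries where they do the work, as an engineer would, in place of code of your own. Each camera call takes 0.05 s, during which the arm holds its last target. There are 200 camera calls.

## Working session

There is one attempt and no reset: what is moved stays moved. The work goes in short steps, Python scripts to look and compute and a shell command to move; the robot and the scene stay as the last step left them, time stands still between calls to the robot, and variables do not carry over. Pictures are saved under pics/ and viewed, at most 10 in all, crops included, and the job is handed in when it is done.

```bash
ls; mkdir -p pics; cat > h.py <<'E'
import numpy as np, cv2
from bench import manip, eyes
def snap(n,fn=None):
    c=eyes.camera(n); 
    if fn: cv2.imwrite('pics/'+fn,c['frame'][:,:,::-1])
    return c
def ray(c,u,v,z):
    d=c['R'].T@np.linalg.inv(c['mtx'])@np.array([u,v,1.]); o=-c['R'].T@c['t']
    return o+d*(z-o[2])/d[2]
def proj(c,X):
    p=c['mtx']@(c['R']@np.array(X,float)+c['t']); return p[:2]/p[2]
E
python3 - <<'E'
from h import *
for n in('top','side'):
    c=snap(n,n+'0.png'); print(n,-c['R'].T@c['t'],c['R'].round(2).tolist(),c['mtx'].round(0).tolist())
s=manip.read_state();print(s['clock'],s['tcp_pos'],s['eef_rot'],s['gripper_width'],s['ft_force'])
E
```

```text
pics
top [0.3318024  0.01083468 1.21149169] [[-0.07, -1.0, -0.01], [-0.97, 0.07, -0.22], [0.22, -0.01, -0.98]] [[440.0, 0.0, 320.0], [0.0, 440.0, 192.0], [0.0, 0.0, 1.0]]
side [0.27072743 0.80278019 0.85627251] [[-0.92, -0.38, 0.02], [-0.26, 0.59, -0.77], [0.28, -0.71, -0.64]] [[463.0, 0.0, 324.0], [0.0, 463.0, 196.0], [0.0, 0.0, 1.0]]
0.1 [ 0.22680168 -0.55512078  0.18364826] [[ 9.25738301e-01  3.78164377e-01 -5.49141538e-04]
 [ 3.78164761e-01 -9.25736882e-01  1.62418709e-03]
 [ 1.05849123e-04 -1.71123817e-03 -9.99998530e-01]] 0.08787278708258875 [ 0.0529472  -0.92319699 -0.02842149]
```

View pics/top0.png

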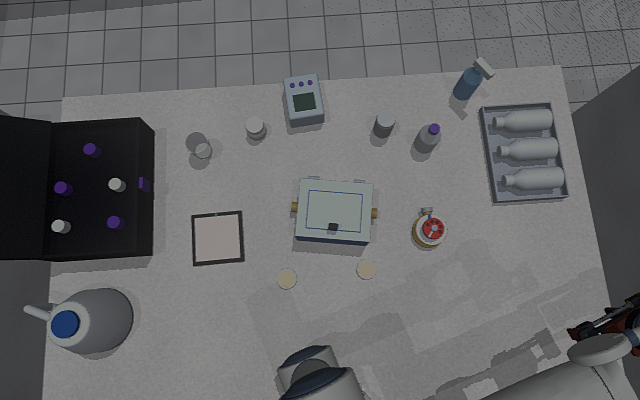

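View pics/side0.png

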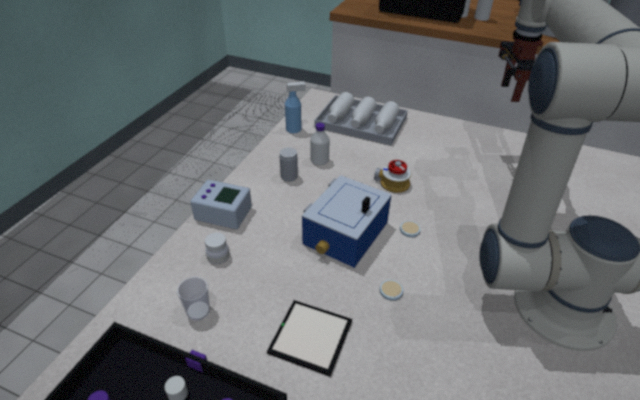

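The top view shows the valve at (430,231) with its pipe stub toward (427,211), the box centred at (334,211) with its grip at (333,227), the panel at (218,238) and the dishes at (287,279) and (366,269). I'll zoom in on the valve and the box.

```bash
python3 - <<'E'
from h import *
c=snap('top'); d=snap('side')
f=c['frame'][:,:,::-1]; g=d['frame'][:,:,::-1]
a=cv2.resize(f[200:260,400:460],(400,400),interpolation=cv2.INTER_CUBIC)
b=cv2.resize(g[150:200,370:420],(400,400),interpolation=cv2.INTER_CUBIC)
cv2.imwrite('pics/v1.png',np.hstack([a,b]))
h=cv2.cvtColor(c['frame'],cv2.COLOR_RGB2HSV)
def comps(m,n):
    k,l,s,ce=cv2.connectedComponentsWithStats(m.astype(np.uint8))
    print(n,[(s[i].tolist(),ce[i].round(1).tolist()) for i in range(1,k) if s[i][4]>8])
red=((h[...,0]<8)|(h[...,0]>172))&(h[...,1]>130)&(h[...,2]>80)
comps(red[:300]&(np.arange(640)<500),'red')
blue=(h[...,0]>100)&(h[...,0]<130)&(h[...,1]>110)
m=blue.copy();m[:,:280]=0;m[:,460:]=0;m[:170]=0;m[270:]=0
comps(m,'blue')
dark=(h[...,2]<50);m=dark.copy();m[:215]=0;m[240:]=0;m[:,:320]=0;m[:,345:]=0
comps(m,'grip')
# box lid: light cyan region
m=((h[...,2]>105)&(h[...,0]>80)&(h[...,0]<125)&(h[...,1]>15)); m2=np.zeros_like(m);m2[170:250,285:385]=m[170:250,285:385]
comps(m2,'lid')
m=(c['frame'].min(2)<60);m3=np.zeros_like(m);m3[205:272,185:250]=m[205:272,185:250]
cn=max(cv2.findContours(m3.astype(np.uint8),0,1)[0],key=cv2.contourArea);r=cv2.minAreaRect(cn);print('panel',r,[ray(c,*p,.01).round(3).tolist() for p in cv2.boxPoints(r)],ray(c,*r[0],.01))
cv2.imwrite('pics/b1.png',cv2.resize(f[165:260,280:390],(770,665//1))[:600])
E
```

```text
red [([423, 218, 21, 21, 219], [432.8, 228.0])]
blue [([428, 214, 3, 5, 11], [428.9, 216.0])]
grip [([328, 223, 10, 8, 59], [332.5, 226.4])]
lid [([308, 176, 12, 4, 28], [313.4, 177.6]), ([351, 180, 18, 4, 35], [359.6, 181.3]), ([299, 188, 7, 13, 24], [301.5, 194.5]), ([305, 189, 19, 40, 124], [308.8, 206.8]), ([327, 191, 8, 2, 14], [330.9, 191.4]), ([337, 192, 26, 41, 133], [357.2, 208.7]), ([298, 197, 4, 6, 9], [299.8, 199.6]), ([324, 222, 9, 6, 26], [326.7, 223.7]), ([338, 224, 4, 7, 18], [339.4, 226.6]), ([316, 228, 21, 7, 52], [328.6, 231.3]), ([341, 230, 10, 2, 16], [345.1, 230.4])]
panel ((217.05384826660156, 237.96923828125), (52.197288513183594, 51.03242111206055), 86.8201675415039) [[0.567, 0.364, 0.01], [0.565, 0.222, 0.01], [0.421, 0.218, 0.01], [0.423, 0.356, 0.01]] [0.49323405 0.29008372 0.01      ]
```

View pics/v1.png

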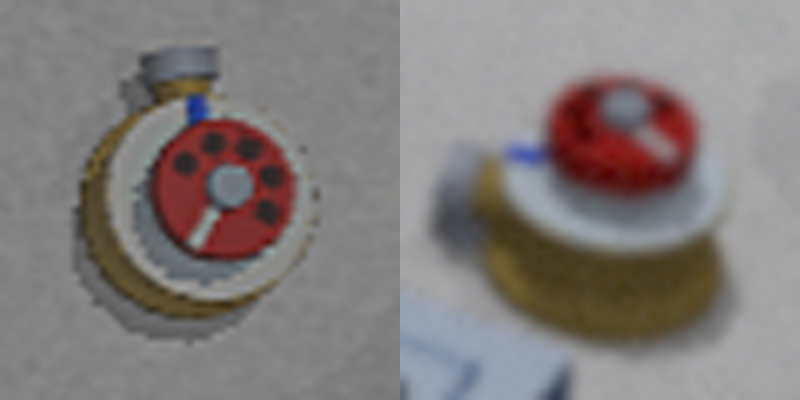

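View pics/b1.png

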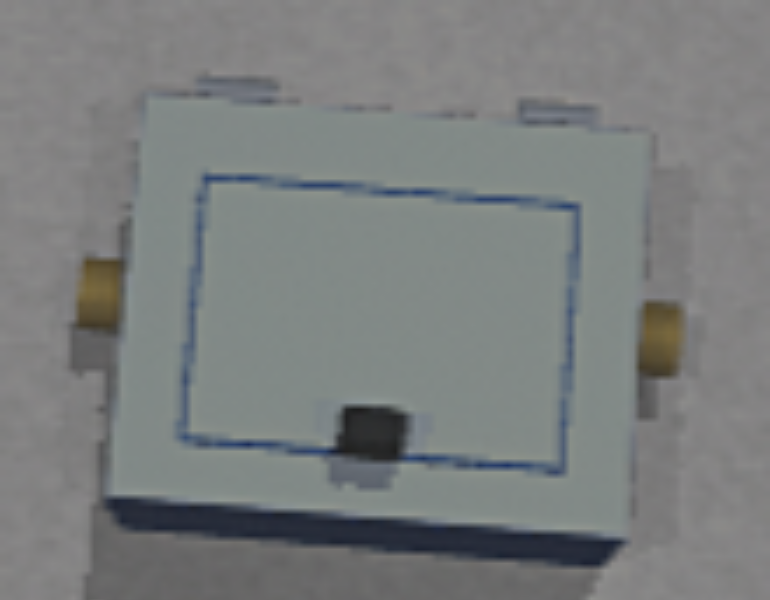

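```bash
python3 - <<'E'
from h import *
c=snap('top')
q=lambda p,s,o:((p[0]+.5)/s-.5+o[0],(p[1]+.5)/s-.5+o[1])
V=lambda p,z:ray(c,*q(p,20/3,(400,200)),z)
hub=V((231,186),.077); red=ray(c,433,228,.0); 
tip=V((194,246),.069); col=V((212,198),.043); mk=V((197,109),.043)
print('hub',hub,'disc ctr',V((224,189),.065),'collar',col,'tip',tip,'mark',mk)
an=lambda a:np.degrees(np.arctan2(a[1],a[0]))
print('ang pointer',an((tip-hub)[:2]),'mark',an((mk-hub)[:2]))
B=[ray(c,*q(p,7,(280,165)),.1015)[:2] for p in((147,95),(650,130),(632,540),(108,497))]
print('corners',np.round(B,4).tolist(),[np.linalg.norm(B[i]-B[i-1]).round(4) for i in range(4)])
print('ctr',np.mean(B,0),'x-axis ang',an((B[0]+B[1]-B[2]-B[3])),an(B[0]-B[1])-90)
print('grip top',ray(c,*q((372,425),7,(280,165)),.1395))
for n,u,v,z in(('dishA',287,278,.01),('dishB',366,269,.01),('bottlecap',435,129,.13),('jar',256,125,.06),('can',384,119,.09),('beaker',195,140,.08)): print(n,ray(c,u,v,z).round(3))
E
```

```text
hub [ 0.47274345 -0.28819273  0.077     ] disc ctr [ 0.47324468 -0.28846874  0.065     ] collar [ 0.47268809 -0.28897905  0.043     ] tip [ 0.45133671 -0.2729934   0.069     ] mark [ 0.50893343 -0.28741892  0.043     ]
ang pointer 144.62428779290644 mark 1.2249090138680612
corners [[0.6222, 0.0489], [0.5959, -0.1364], [0.445, -0.1157], [0.4734, 0.0717]] [np.float64(0.1505), np.float64(0.1872), np.float64(0.1523), np.float64(0.1895)]
ctr [ 0.53412173 -0.03287315] x-axis ang -8.273128168031773 -8.095189657454554
grip top [ 0.48750024 -0.02417614  0.1395    ]
dishA [0.373 0.104 0.01 ]
dishB [ 0.382 -0.109  0.01 ]
bottlecap [ 0.722 -0.308  0.13 ]
jar [0.794 0.165 0.06 ]
can [ 0.775 -0.186  0.09 ]
beaker [0.754 0.329 0.08 ]
```

```bash
python3 -m jog '[[0.4,0.44,0,0.5],[0.82,0.888,0,1],[0.82,0.888,0,1],[0.82,0.888,0,1],[0.82,0.888,0,1]]' -1 20; python3 -m jog '[[0.4,0.44,0,0.5],[0.82,0.888,-0.2,1],[0.82,0.888,-0.2,1],[0.82,0.888,-0.2,1],[0.82,0.888,-0.2,1]]'
```

```text
clock: 0.75
tcp_pos: [0.3524, -0.4195, 0.185]
eef_rot: [[0.626, 0.78, 0.001], [0.78, -0.626, 0.0], [0.001, 0.001, -1.0]]
ft_force: [-0.2, 0.1, -0.6]
gripper_width: 0.0879
gripper_force: 0.0
clock: 1.25
tcp_pos: [0.4742, -0.2864, 0.1527]
eef_rot: [[0.177, 0.984, -0.002], [0.984, -0.177, 0.002], [0.002, -0.002, -1.0]]
ft_force: [0.1, -0.1, 0.8]
gripper_width: 0.0876
gripper_force: 0.0
```

```bash
python3 -m jog '[[-0.007,-0.014,-0.25,0],[-0.007,-0.014,-0.5,0],[-0.007,-0.014,-0.69,0],[-0.007,-0.014,-0.69,0],[-0.007,-0.014,-0.69,0]]'; python3 -m jog '[[0,0,0,0],[0,0,0,0],[0,0,0,0],[0,0,0,0],[0,0,0,0],[0,0,0,0],[0,0,0,0]]' 1 20
```

```text
clock: 1.75
tcp_pos: [0.4712, -0.2923, 0.0517]
eef_rot: [[0.184, 0.983, -0.001], [0.983, -0.184, -0.0], [-0.0, -0.001, -1.0]]
ft_force: [0.2, -0.1, 0.3]
gripper_width: 0.0879
gripper_force: 0.0
clock: 2.45
tcp_pos: [0.4718, -0.2911, 0.0511]
eef_rot: [[0.182, 0.983, -0.0], [0.983, -0.182, 0.0], [0.0, -0.0, -1.0]]
ft_force: [-1.2, 0.3, -0.1]
gripper_width: 0.0351
gripper_force: 0.0
```

```bash
python3 - <<'E'
from h import *
c=snap('top'); d=snap('side')
f=c['frame'][:,:,::-1]; g=d['frame'][:,:,::-1]
cv2.imwrite('pics/v2.png',np.hstack([cv2.resize(f[190:270,390:470],(400,400)),cv2.resize(g[120:220,350:450],(400,400))]))
s=manip.read_state();print(s['gripper_width'],s['gripper_force'],s['ft_force'],proj(d,s['tcp_pos']),proj(c,s['tcp_pos']))
E
```

```text
0.0278222222290182 0.0 [-0.07196375  0.04398491 -0.28708868] [397.78666182 168.71702015] [432.94484146 229.12247341]
```

View pics/v2.png

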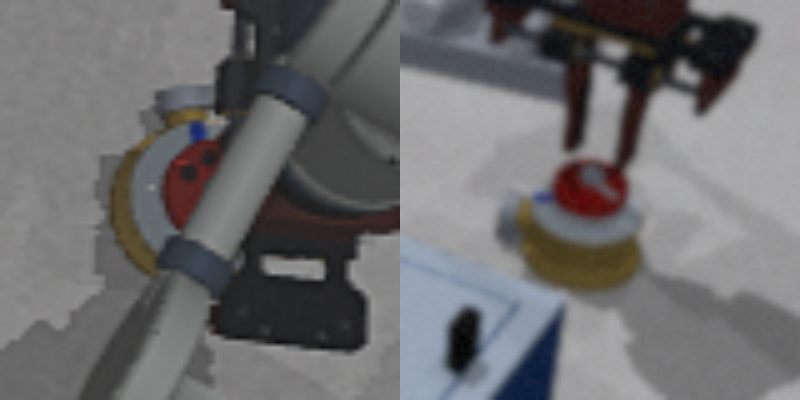

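Picture: in the side crop, the fingertips at about px (394,157) and (405,162) are above or behind the red wheel and not around it. I'll cross-check the two cameras.

```bash
python3 - <<'E'
from h import *
c=snap('top'); d=snap('side'); s=manip.read_state()
print('hub proj side',proj(d,(.473,-.2885,.077)),'obs 397.8 163.5')
# wheel now in side: red blob
for n,k in(('top',c),('side',d)):
    h=cv2.cvtColor(k['frame'],cv2.COLOR_RGB2HSV)
    m=((h[...,0]<8)|(h[...,0]>172))&(h[...,1]>150)&(h[...,2]>90)
    K,l,st,ce=cv2.connectedComponentsWithStats(m.astype(np.uint8)); print(n,[(st[i].tolist(),ce[i].round(1).tolist()) for i in range(1,K) if st[i][4]>30])
p=s['tcp_pos'];y=s['eef_rot'][:,1];w=s['gripper_width']/2
print(w,[ (proj(d,p+e*y*w).round(1),proj(d,p+e*y*w+[0,0,.08]).round(1)) for e in(1,-1)])
for X in((.473,-.2885,.061),(.473+.028,-.2885,.069),(.473,-.2885+.028,.069)): print(proj(d,X).round(1),proj(c,X).round(1))
cv2.imwrite('pics/s3.png',cv2.resize(d['frame'][60:200,310:480,::-1],(714,588),interpolation=cv2.INTER_CUBIC))
E
```

```text
hub proj side [398.22974604 161.88650632] obs 397.8 163.5
top []
side []
0.009616809112379703 [(array([394.8, 167.6]), array([398.1, 144.8])), (array([400.8, 169.8]), array([404.3, 146.9]))]
[397.6 166.4] [432.8 228.2]
[388.6 161.9] [432.2 217.2]
[395.3 169.4] [422.9 228.5]
```

View pics/s3.png

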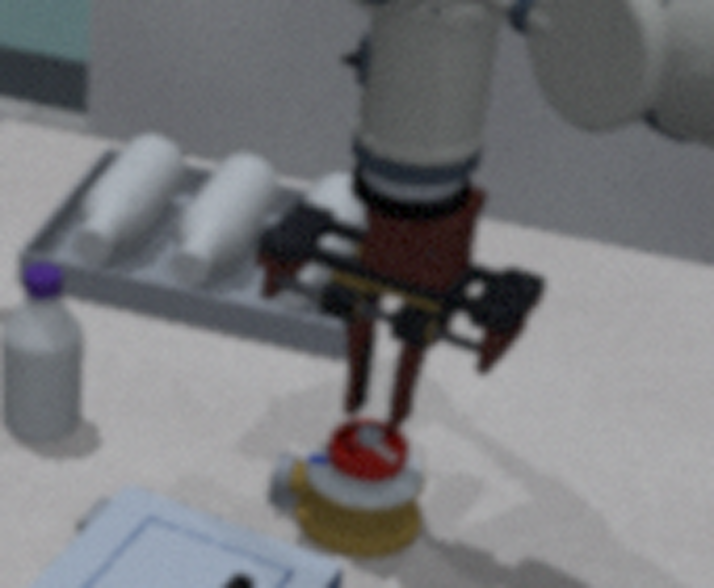

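```bash
python3 - <<'E'
from h import *
c=snap('top'); d=snap('side')
R=np.array([[.9257,.378,0],[.378,-.9257,0],[0,0,-1]]);p=np.array([.2268,-.5551,.1836])
a=cv2.imread('pics/top0.png')[280:380,540:640];b=cv2.imread('pics/side0.png')[30:130,460:560]
a=cv2.resize(a,(400,400),interpolation=cv2.INTER_CUBIC);b=cv2.resize(b,(400,400),interpolation=cv2.INTER_CUBIC)
for im,k,o in((a,c,(540,280)),(b,d,(460,30))):
  for e in(-.044,0,.044):
    for z,col in((0,(0,255,0)),(.08,(255,255,0))):
      q=(proj(k,p+R[:,1]*e+[0,0,z])-o+.5)*4; print(q.round(0)); cv2.circle(im,(int(q[0]),int(q[1])),4,col,-1)
cv2.imwrite('pics/g4.png',np.hstack([a,b]))
E
```

```text
[ 89. 204.]
[172. 218.]
[156. 168.]
[244. 179.]
[222. 132.]
[315. 140.]
[203. 330.]
[235. 229.]
[185. 300.]
[215. 201.]
[168. 272.]
[197. 174.]
```

View pics/g4.png

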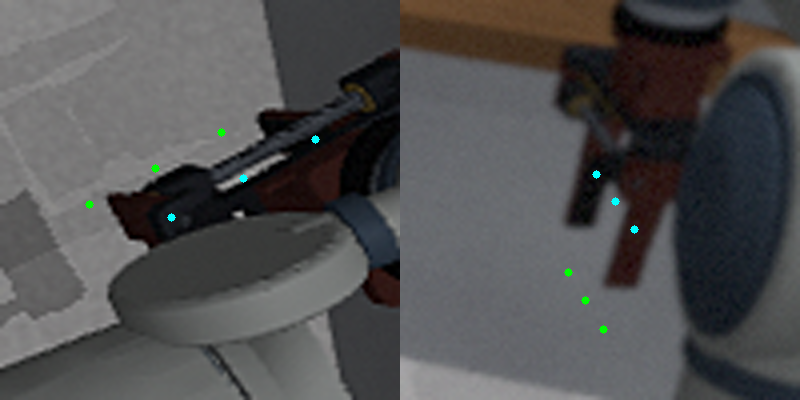

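Both views put the real fingertips about 33 mm above the reported TCP, since they're offset from the projected points purely along z. The zero grip force with the fingers 19 mm apart fits this too. I'll treat true tip z as reading + 33 mm, then reopen, lower and regrasp.

```bash
python3 -m jog '[[0.01,0.017,0.1,0],[0.01,0.017,0.1,0],[0.01,0.017,0.1,0],[0.01,0.017,0.1,0],[0.01,0.017,0.1,0],[0.01,0.017,0.1,0],[0.01,0.017,0.1,0],[0.01,0.017,0.1,0]]' -1 20; python3 -m jog '[[0,0,0,0],[0,0,0,0],[0,0,-0.1,0],[0,0,-0.15,0],[0,0,-0.2,0],[0,0,-0.24,0],[0,0,-0.24,0]]'; python3 -m jog '[[0,0,-0.04,0],[0,0,-0.07,0],[0,0,-0.095,0],[0,0,-0.095,0],[0,0,-0.095,0]]'
```

```text
clock: 3.55
tcp_pos: [0.4733, -0.2886, 0.066]
eef_rot: [[0.182, 0.983, -0.0], [0.983, -0.182, 0.0], [0.0, -0.0, -1.0]]
ft_force: [0.3, 0.7, -0.8]
gripper_width: 0.0717
gripper_force: 0.0
clock: 4.25
tcp_pos: [0.4726, -0.2881, 0.0285]
eef_rot: [[0.182, 0.983, -0.002], [0.983, -0.182, 0.001], [0.001, -0.002, -1.0]]
ft_force: [-0.3, -0.4, -0.4]
gripper_width: 0.088
gripper_force: 0.0
clock: 4.75
tcp_pos: [0.4733, -0.2886, 0.0159]
eef_rot: [[0.182, 0.983, -0.0], [0.983, -0.182, 0.0], [0.0, -0.0, -1.0]]
ft_force: [-0.4, -0.1, 0.5]
gripper_width: 0.0879
gripper_force: 0.0
```

```bash
python3 -m jog '[[0,0,0,0],[0,0,0,0],[0,0,0,0],[0,0,0,0],[0,0,0,0],[0,0,0,0]]' 1 20; python3 - <<'E'
from h import *
d=snap('side'); s=manip.read_state(); print(s['gripper_width'],s['gripper_force'],s['ft_force'])
E
```

```text
clock: 5.35
tcp_pos: [0.4734, -0.2886, 0.016]
eef_rot: [[0.182, 0.983, 0.0], [0.983, -0.182, -0.0], [-0.0, 0.0, -1.0]]
ft_force: [0.3, 0.1, 0.2]
gripper_width: 0.0557
gripper_force: 20.0
0.05550269982338016 20.00001847743988 [-0.30922923 -0.46659016 -0.04281787]
```

```bash
for i in 1; do python3 -m jog '[[0,0,0,-0.25],[0,0,0,-0.5],[0,0,0,-0.75],[0,0,0,-1],[0,0,0,-1]]'; python3 -m jog '[[0,0,0,-0.25],[0,0,0,-0.5],[0,0,0,-0.75],[0,0,0,-1],[0,0,0,-1]]'; python3 -m jog '[[0,0,0,-0.25],[0,0,0,-0.5],[0,0,0,-0.75],[0,0,0,-1],[0,0,0,-1]]'; python3 -m jog '[[0,0,0,-0.25],[0,0,0,-0.5],[0,0,0,-0.75],[0,0,0,-1],[0,0,0,-1]]';done | egrep 'clock|ft|width|force|eef'; python3 - <<'E'
from h import *
c=snap('top');d=snap('side')
f=c['frame'][:,:,::-1]; g=d['frame'][:,:,::-1]
cv2.imwrite('pics/v5.png',np.hstack([cv2.resize(f[200:260,400:460],(400,400),interpolation=2),cv2.resize(g[140:200,360:420],(400,400),interpolation=2)]))
E
```

```text
clock: 5.9
eef_rot: [[0.632, 0.775, -0.001], [0.775, -0.632, 0.0], [-0.0, -0.001, -1.0]]
ft_force: [-2.3, 0.8, 1.8]
gripper_width: 0.0556
gripper_force: 20.0
clock: 6.4
eef_rot: [[0.925, 0.38, -0.001], [0.38, -0.925, 0.001], [-0.001, -0.001, -1.0]]
ft_force: [-3.0, 3.1, 2.6]
gripper_width: 0.0556
gripper_force: 20.0
clock: 6.9
eef_rot: [[0.994, -0.109, -0.001], [-0.109, -0.994, 0.001], [-0.001, -0.001, -1.0]]
ft_force: [-3.8, 3.7, 4.1]
gripper_width: 0.0554
gripper_force: 20.0
clock: 7.4
eef_rot: [[0.82, -0.572, -0.001], [-0.572, -0.82, 0.002], [-0.002, -0.001, -1.0]]
ft_force: [-2.9, 5.0, 3.8]
gripper_width: 0.0554
gripper_force: 20.0
```

View pics/v5.png

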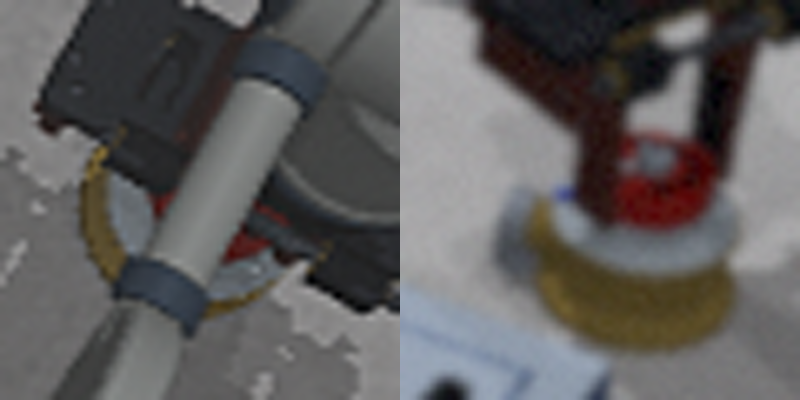

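The fingers straddle the wheel at side-crop (600-730,180), and the white pointer has moved to the hidden left side. I'll do the last 0.5 rad, release, rise and back off to see it.

```bash
(python3 -m jog '[[0,0,0,-0.25],[0,0,0,-0.5],[0,0,0,-0.75],[0,0,0,-1],[0,0,0,-1],[0,0,0,-1]]'; python3 -m jog '[[0,0,0,0],[0,0,0,0],[0,0,0,0],[0,0,0,0],[0,0,0,0]]' -1; python3 -m jog '[[0,0,0.3,0],[0,0,0.6,0],[0,0,0.9,0],[0,0,1,0.25],[0,0,1,0.5],[0,0,1,0.75],[0,0,1,1],[0,0,1,1]]'; python3 -m jog '[[-0.1,0.3,0,0.25],[-0.1,0.6,0,0.5],[-0.1,0.9,0,0.75],[-0.1,1,0,1],[-0.1,1,0,1],[-0.1,1,0,1]]' )| egrep 'clock|ft|width|tcp|eef'; python3 - <<'E'
from h import *
c=snap('top');d=snap('side')
f=c['frame'][:,:,::-1]; g=d['frame'][:,:,::-1]
cv2.imwrite('pics/v6.png',np.hstack([cv2.resize(f[200:260,400:460],(400,400),interpolation=2),cv2.resize(g[140:200,360:420],(400,400),interpolation=2)]))
E
```

```text
clock: 8.1
tcp_pos: [0.4732, -0.2872, 0.0159]
eef_rot: [[0.449, -0.894, -0.001], [-0.894, -0.449, 0.002], [-0.003, -0.0, -1.0]]
ft_force: [-3.2, 5.1, 3.7]
gripper_width: 0.0558
clock: 8.6
tcp_pos: [0.4734, -0.2887, 0.0158]
eef_rot: [[0.443, -0.896, 0.0], [-0.896, -0.443, -0.0], [0.0, -0.0, -1.0]]
ft_force: [-0.3, 0.1, -1.0]
gripper_width: 0.0872
clock: 9.4
tcp_pos: [0.4734, -0.2887, 0.1659]
eef_rot: [[0.819, -0.573, 0.0], [-0.573, -0.819, -0.0], [0.0, 0.0, -1.0]]
ft_force: [-0.3, 0.4, -0.2]
gripper_width: 0.0876
clock: 10.0
tcp_pos: [0.4584, -0.1389, 0.166]
eef_rot: [[0.993, -0.116, 0.0], [-0.116, -0.993, -0.001], [0.0, 0.001, -1.0]]
ft_force: [0.2, 0.1, 0.7]
gripper_width: 0.0878
```

View pics/v6.png

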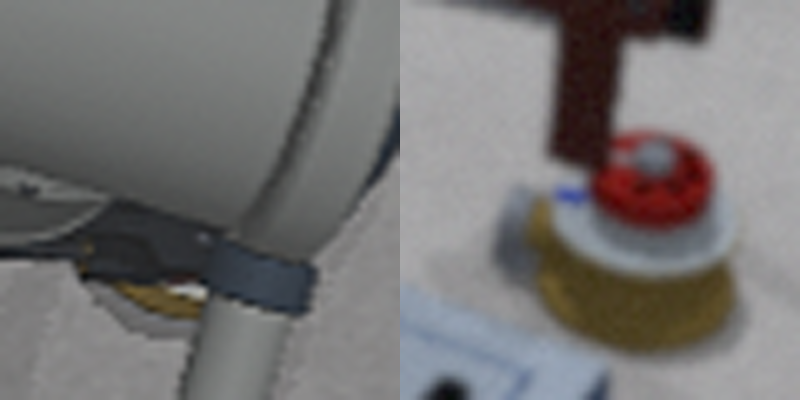

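The blue mark is at side-crop (572,193) and the pointer runs left from the hub toward it, but the finger partly hides it. I'll move on above the flap grip and measure the pointer numerically.

```bash
(python3 -m jog '[[0.19,0.3,0,-0.05],[0.19,0.6,0,-0.05],[0.19,0.756,0,-0.05],[0.19,0.756,0,-0.05],[0.19,0.756,0,-0.05]]' )| egrep 'clock|ft|width|tcp|eef'; cat >> h.py <<'E'
def pointer():
    for n in('top','side'):
        c=snap(n); ctr=np.array([.473,-.2885])
        F=cv2.cvtColor(c['frame'],cv2.COLOR_RGB2HSV)
        out=[]
        for a in range(-180,180,4):
            r=[]
            for rr in (.014,.018,.022):
                u=proj(c,(ctr[0]+rr*np.cos(np.radians(a)),ctr[1]+rr*np.sin(np.radians(a)),.069)).astype(np.float32)
                r.append(cv2.getRectSubPix(c['frame'],(1,1),(float(u[0]),float(u[1])))[0,0].astype(float))
            r=np.mean(r,0); out.append((a,min(r[1],r[2]),r[0]))
        print(n,[(a,int(g),int(R)) for a,g,R in out if g>70])
        B=(F[...,0]>105)&(F[...,0]<130)&(F[...,1]>120)&(F[...,2]>70)
        u=proj(c,(.508,-.2885,.043)).astype(int); ys,xs=np.nonzero(B[u[1]-8:u[1]+9,u[0]-8:u[0]+9])
        if len(xs): m=ray(c,xs.mean()+u[0]-8,ys.mean()+u[1]-8,.043); print('mark',m,np.degrees(np.arctan2(m[1]-ctr[1],m[0]-ctr[0])),len(xs))
E
python3 -c "
from h import *
pointer()"
```

```text
clock: 10.6
tcp_pos: [0.487, -0.0261, 0.1657]
eef_rot: [[0.99, -0.138, -0.0], [-0.138, -0.99, -0.001], [-0.0, 0.001, -1.0]]
ft_force: [-0.5, 0.6, -0.4]
gripper_width: 0.0876
top [(-8, 83, 134), (-4, 125, 141), (0, 140, 140), (4, 133, 132), (8, 110, 126), (12, 84, 125)]
mark [ 0.50823206 -0.2867256   0.043     ] 2.883168573125448 10
side [(-112, 73, 122), (-108, 78, 124), (-104, 83, 125), (-100, 89, 124), (-96, 94, 122), (-92, 100, 120), (-88, 104, 119), (-84, 106, 119), (-80, 108, 122), (-76, 110, 126), (-72, 109, 129), (-68, 107, 133), (-64, 106, 136), (-60, 103, 138), (-56, 99, 138), (-52, 94, 138), (-48, 88, 138), (-44, 82, 138), (-40, 78, 138), (-36, 72, 138), (-32, 72, 139), (-28, 72, 140), (-24, 73, 140), (-20, 77, 141), (-16, 85, 142), (-12, 92, 142), (-8, 98, 143), (-4, 104, 143), (0, 107, 142), (4, 107, 141), (8, 105, 140), (12, 98, 139), (16, 92, 138), (20, 84, 137), (24, 76, 137)]
mark [ 0.50815977 -0.28551351  0.043     ] 4.855072790109709 3
```

The pointer is at about +2° and the mark at 1–3°, so the valve is shut. Next is the flap.

```bash
(python3 -m jog '[[0,0,-0.25,0],[0,0,-0.45,0],[0,0,-0.565,0],[0,0,-0.565,0],[0,0,-0.565,0]]'; python3 -m jog '[[0,0,0,0],[0,0,0,0],[0,0,0,0],[0,0,0,0],[0,0,0,0],[0,0,0,0],[0,0,0,0],[0,0,0,0],[0,0,0,0],[0,0,0,0]]' 1 15 ;python3 -m jog '[[0,0,0,0],[0,0,0,0],[0,0,0,0],[0,0,0,0],[0,0,0,0],[0,0,0,0],[0,0,0,0],[0,0,0,0]]' 1 15 )| egrep 'clock|ft|width|tcp|force'
```

```text
clock: 11.2
tcp_pos: [0.4869, -0.0263, 0.0816]
ft_force: [0.1, -0.5, -0.8]
gripper_width: 0.0881
gripper_force: 0.0
clock: 12.0
tcp_pos: [0.4868, -0.0252, 0.0811]
ft_force: [0.3, -0.3, -0.7]
gripper_width: 0.0274
gripper_force: 0.0invalid input
```

```bash
python3 -m jog '[[0,0,0,0],[0,0,0,0],[0,0,0,0]]' 1 15| egrep 'clock|ft|width|tcp|force'; python3 - <<'E'
import numpy as np
x,z=-.124,.036; T=np.array([0,.12,.24,.36,.48,.6,.75,.9,1.05,1.2,1.35,1.5,1.65,1.8,1.84])
d=np.c_[x*np.cos(T)+z*np.sin(T)-x, -x*np.sin(T)+z*np.cos(T)-z]
P=np.c_[d[:,0]*.99,-d[:,0]*.143,d[:,1]]/.15
for a,b in((0,5),(5,9),(9,14)): print((P[a:b+1]-P[a]).round(3).tolist())
E
```

```text
clock: 12.3
tcp_pos: [0.4869, -0.0242, 0.0811]
ft_force: [0.9, 4.8, -0.2]
gripper_width: 0.0243
gripper_force: 15.0
[[0.0, 0.0, 0.0], [0.034, -0.005, 0.097], [0.08, -0.012, 0.19], [0.136, -0.02, 0.276], [0.202, -0.029, 0.355], [0.277, -0.04, 0.425]]
[[0.0, 0.0, 0.0], [0.104, -0.015, 0.074], [0.219, -0.032, 0.132], [0.34, -0.049, 0.172], [0.466, -0.067, 0.193]]
[[0.0, 0.0, 0.0], [0.128, -0.018, 0.002], [0.254, -0.037, -0.016], [0.377, -0.054, -0.052], [0.492, -0.071, -0.107], [0.522, -0.075, -0.124]]
```

```bash
(python3 -m jog '[[0.034,0.007,0.097,0],[0.08,0,0.19,0],[0.136,-0.008,0.276,0],[0.202,-0.017,0.355,0],[0.277,-0.028,0.425,0],[0.277,-0.028,0.425,0]]'; python3 -m jog '[[0.104,-0.015,0.074,0],[0.219,-0.032,0.132,0],[0.34,-0.049,0.172,0],[0.466,-0.067,0.193,0],[0.466,-0.067,0.193,0]]')| egrep 'clock|ft|width|tcp|force'
```

```text
clock: 12.9
tcp_pos: [0.5291, -0.0306, 0.1457]
ft_force: [-1.6, -2.8, 2.1]
gripper_width: 0.0239
gripper_force: 15.0
clock: 13.4
tcp_pos: [0.5995, -0.0412, 0.1744]
ft_force: [0.3, -5.0, 3.5]
gripper_width: 0.024
gripper_force: 15.0
```

```bash
(python3 -m jog '[[0.128,-0.018,0.002,0],[0.254,-0.037,-0.016,0],[0.377,-0.054,-0.052,0],[0.492,-0.071,-0.107,0],[0.522,-0.075,-0.124,0],[0.522,-0.075,-0.124,0]]')| egrep 'clock|ft|width|tcp|force'
python3 - <<'E'
from h import *
c=snap('top');d=snap('side')
f=c['frame'][:,:,::-1]; g=d['frame'][:,:,::-1]
cv2.imwrite('pics/o7.png',np.hstack([cv2.resize(f[130:260,270:400],(400,400),interpolation=2),cv2.resize(g[110:280,280:450],(400,400),interpolation=2)]))
E
```

```text
clock: 14.0
tcp_pos: [0.6781, -0.0532, 0.1564]
ft_force: [3.4, -5.7, 4.4]
gripper_width: 0.0236
gripper_force: 15.0
```

```bash
(python3 -m jog '[[0.03,-0.004,-0.03,0],[0.05,-0.007,-0.055,0],[0.05,-0.007,-0.055,0],[0.05,-0.007,-0.055,0]]')| egrep 'clock|ft|width|tcp|force'
```

```text
clock: 14.5
tcp_pos: [0.6843, -0.0541, 0.1516]
ft_force: [-2.9, -6.0, 13.3]
gripper_width: 0.0236
gripper_force: 15.0
```

The force jumped to 13 N, so the flap is at its stop. I'll release, back off and look.

```bash
(python3 -m jog '[[0,0,0,0],[0,0,0,0],[0,0,0,0],[0,0,0,0],[0,0,0,0]]' -1; python3 -m jog '[[0,0,0.2,0],[0,0,0.5,0],[0,0,0.8,0],[0,0,1,0],[0,0,1,0]]'; python3 -m jog '[[-0.2,0.2,0,0.25],[-0.5,0.5,0,0.5],[-0.7,0.75,0,0.75],[-1,1,0,1],[-1,1,0,1],[-1,1,0,1]]')| egrep 'clock|ft|width|tcp|eef'
python3 - <<'E'
from h import *
c=snap('top');d=snap('side')
f=c['frame'][:,:,::-1]; g=d['frame'][:,:,::-1]
cv2.imwrite('pics/o8.png',np.hstack([cv2.resize(f[130:260,270:400],(400,400),interpolation=2),cv2.resize(g[110:280,280:450],(400,400),interpolation=2)]))
for n,k in(('top',c),('side',d)):
    h=cv2.cvtColor(k['frame'],cv2.COLOR_RGB2HSV); m=(h[...,0]>8)&(h[...,0]<20)&(h[...,1]>150)&(h[...,2]>90); m[:,:270]=0;m[:,450:]=0;m[:130]=0;m[280:]=0
    K,l,st,ce=cv2.connectedComponentsWithStats(m.astype(np.uint8)); print(n,[(st[i].tolist(),ce[i].round(1).tolist()) for i in range(1,K) if st[i][4]>3])
    for s in(46,-46):
        q=np.array([.5345,-.032])+np.array([[.99,.143],[-.143,.99]])@[-.010,s/1000]; print(s,q.round(4),proj(k,(*q,.088)).round(1))
E
```

```text
clock: 15.0
tcp_pos: [0.6839, -0.0515, 0.1463]
eef_rot: [[0.991, -0.136, -0.001], [-0.136, -0.991, 0.0], [-0.001, -0.0, -1.0]]
ft_force: [-0.6, 0.4, 0.1]
gripper_width: 0.0605
clock: 15.5
tcp_pos: [0.685, -0.0517, 0.3036]
eef_rot: [[0.991, -0.137, 0.01], [-0.137, -0.991, -0.001], [0.01, -0.0, -1.0]]
ft_force: [0.5, 0.6, 0.2]
gripper_width: 0.0878
clock: 16.1
tcp_pos: [0.5323, 0.1002, 0.2969]
eef_rot: [[0.934, 0.358, 0.0], [0.358, -0.934, 0.0], [0.0, -0.0, -1.0]]
ft_force: [0.8, 0.1, 0.3]
gripper_width: 0.088
top [([340, 214, 22, 5, 67], [350.6, 215.4])]
46 [0.5312 0.015 ] [316.  212.5]
-46 [ 0.518  -0.0761] [351.4 215.1]
side [([353, 195, 12, 26, 98], [358.1, 204.8])]
46 [0.5312 0.015 ] [342.5 219.5]
-46 [ 0.518  -0.0761] [359.8 198.7]
```

View pics/o8.png

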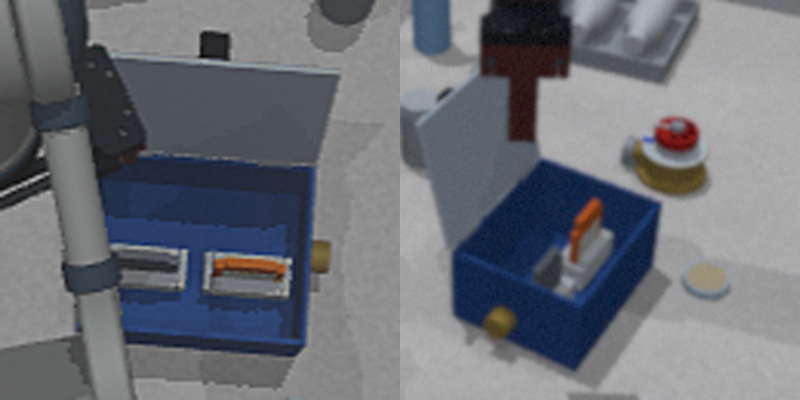

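The flap stands open past upright (side crop, left). The orange plate is in the right slot at top-crop (251,265) and the grey blank in the left slot. I'll align the fingers across the plate's thickness at (0.518,-0.076).

```bash
(python3 -m jog '[[-0.05,-0.3,0,0.25],[-0.097,-0.6,0,0.5],[-0.097,-0.9,0,0.75],[-0.097,-1,0,1],[-0.097,-1,0,1],[-0.097,-1,0,1]]' 0 ; python3 -m jog '[[0,-0.176,0,0.25],[0,-0.176,-0.2,0.5],[0,-0.176,-0.4,0.75],[0,-0.176,-0.6,1],[0,-0.176,-0.8,1],[0,-0.176,-0.8,1]]'; python3 -m jog '[[0,0,0,0.12],[0,0,0,0.12],[0,0,0,0.12],[0,0,0,0.12]]')| egrep 'clock|ft|width|tcp|eef'
python3 - <<'E'
from h import *
c=snap('top')
h=cv2.cvtColor(c['frame'],cv2.COLOR_RGB2HSV); m=(h[...,0]>8)&(h[...,0]<20)&(h[...,1]>150)&(h[...,2]>90); m[:,:270]=0;m[:,450:]=0;m[:130]=0;m[280:]=0
K,l,st,ce=cv2.connectedComponentsWithStats(m.astype(np.uint8)); print([(st[i].tolist(),ce[i].round(1).tolist()) for i in range(1,K) if st[i][4]>3])
a=cv2.imread('pics/o8.png')[:,:400]; hh=cv2.cvtColor(a,cv2.COLOR_BGR2HSV); M=(hh[...,0]>6)&(hh[...,0]<20)&(hh[...,1]>150)
ys,xs=np.nonzero(M[240:290]); ys=ys+240; s=400/130
# bar top edge strip: columns fit, back edge z=.088
for x0 in range(220,285,10):
    col=ys[xs==x0]; print(x0,col.min(),col.max(),ray(c,(x0+.5)/s-.5+270,(col.min())/s-.5+130,.088)[:2].round(4),end=' ')
E
```

```text
clock: 16.8
tcp_pos: [0.52, -0.0524, 0.296]
eef_rot: [[0.654, 0.756, -0.002], [0.756, -0.654, 0.001], [-0.001, -0.002, -1.0]]
ft_force: [-0.6, 1.1, -0.6]
gripper_width: 0.0453
clock: 17.4
tcp_pos: [0.5177, -0.0765, 0.1716]
eef_rot: [[0.208, 0.978, -0.009], [0.978, -0.208, 0.002], [0.0, -0.009, -1.0]]
ft_force: [-0.7, 0.1, -0.0]
gripper_width: 0.0434
clock: 17.8
tcp_pos: [0.5201, -0.078, 0.1781]
eef_rot: [[0.149, 0.989, 0.002], [0.989, -0.149, -0.0], [-0.0, 0.002, -1.0]]
ft_force: [-0.6, 0.1, -0.3]
gripper_width: 0.0438
[([340, 214, 2, 3, 6], [340.5, 215.0])]
220 260 269 [ 0.5228 -0.0498] 230 258 268 [ 0.5239 -0.0584] 240 259 268 [ 0.5225 -0.0667] 250 259 268 [ 0.5219 -0.0751] 260 260 269 [ 0.5205 -0.0834] 270 262 271 [ 0.5182 -0.0916] 280 265 275 [ 0.5151 -0.0998]
```

```bash
(python3 -m jog '[[-0.015,0.012,-0.2,0],[-0.015,0.012,-0.45,0],[-0.015,0.012,-0.65,0],[-0.015,0.012,-0.8,0],[-0.015,0.012,-0.8,0],[-0.015,0.012,-0.8,0]]'; python3 -m jog '[[0,0,-0.08,0],[0,0,-0.15,0],[0,0,-0.21,0],[0,0,-0.21,0],[0,0,-0.21,0]]')| egrep 'clock|ft|width|tcp|eef'
```

```text
clock: 18.45
tcp_pos: [0.5174, -0.0764, 0.0577]
eef_rot: [[0.148, 0.989, 0.0], [0.989, -0.148, 0.0], [0.0, 0.0, -1.0]]
ft_force: [-1.1, -0.4, 0.2]
gripper_width: 0.0441
clock: 18.95
tcp_pos: [0.5171, -0.0763, 0.0252]
eef_rot: [[0.148, 0.989, -0.001], [0.989, -0.148, 0.0], [0.0, -0.001, -1.0]]
ft_force: [0.8, -0.0, 0.4]
gripper_width: 0.044
```

```bash
(python3 -m jog '[[0,0,0,0],[0,0,0,0],[0,0,0,0],[0,0,0,0],[0,0,0,0],[0,0,0,0],[0,0,0,0],[0,0,0,0]]' 1 25)| egrep 'clock|ft|width|tcp|force'
```

```text
clock: 19.75
tcp_pos: [0.5174, -0.0764, 0.0256]
ft_force: [-0.2, 0.1, 0.5]
gripper_width: 0.008
gripper_force: 25.0
```

```bash
(python3 -m jog '[[0,0,0.06,0],[0,0,0.12,0],[0,0,0.18,0],[0,0,0.24,0],[0,0,0.3,0]]';python3 -m jog '[[0,0,0.12,0],[0,0,0.26,0],[0,0,0.4,0],[0,0,0.55,0],[0,0,0.68,0],[0,0,0.68,0],[0,0,0.68,0]]')| egrep 'clock|ft|width|tcp|force'
python3 - <<'E'
from h import *
for n in('top','side'):
    k=snap(n);h=cv2.cvtColor(k['frame'],cv2.COLOR_RGB2HSV); m=(h[...,0]>8)&(h[...,0]<20)&(h[...,1]>150)&(h[...,2]>90); m[:,:270]=0;m[:,450:]=0;m[:100]=0;m[280:]=0
    K,l,st,ce=cv2.connectedComponentsWithStats(m.astype(np.uint8)); print(n,[(st[i].tolist(),ce[i].round(1).tolist()) for i in range(1,K) if st[i][4]>3],proj(k,(.518,-.076,.146)),proj(k,(.518,-.076,.23)))
E
```

```text
clock: 20.25
tcp_pos: [0.5173, -0.0764, 0.0716]
ft_force: [0.8, -0.2, 0.4]
gripper_width: 0.008
gripper_force: 25.0
clock: 20.95
tcp_pos: [0.5174, -0.0764, 0.1725]
ft_force: [-1.4, -0.1, -0.4]
gripper_width: 0.0078
gripper_force: 25.0
top [] [352.88819453 211.16755296] [355.34799017 204.6084966 ]
side [([356, 154, 7, 32, 89], [358.8, 168.5])] [361.3234873  180.93784455] [363.77258295 153.06006008]
```

```bash
(python3 -m jog '[[-0.02,0.15,0,0],[-0.03,0.35,0,0],[-0.04,0.55,0,0],[-0.054,0.72,0,0],[-0.054,0.815,0,0]]';python3 -m jog '[[-0.02,0.2,0,0],[-0.03,0.4,0,0],[-0.04,0.6,0,0],[-0.054,0.815,0,0]]';python3 -m jog '[[-0.02,0.2,0,0],[-0.03,0.4,0,0],[-0.04,0.55,-0.1,0],[-0.054,0.7,-0.2,0],[-0.054,0.78,-0.28,0],[-0.054,0.815,-0.28,0],[-0.054,0.815,-0.28,0],[-0.054,0.815,-0.28,0]]')| egrep 'clock|ft|width|tcp|force'
python3 - <<'E'
from h import *
for n in('top','side'):
    k=snap(n,n+'9.png');h=cv2.cvtColor(k['frame'],cv2.COLOR_RGB2HSV); m=(h[...,0]>8)&(h[...,0]<22)&(h[...,1]>130)&(h[...,2]>70); m[:,:150]=0;m[:,450:]=0;m[:100]=0
    K,l,st,ce=cv2.connectedComponentsWithStats(m.astype(np.uint8)); print(n,[(st[i].tolist(),ce[i].round(1).tolist()) for i in range(1,K) if st[i][4]>20])
    for p in((.493,.29,.11),(.493-.0043,.29-.0297,.11),(.493+.0043,.29+.0297,.11),(.493,.29,.193)): print(proj(k,p).round(1))
    # panel centre from bright face
    if n=='side':
        # contour of the plate bottom
        ys,xs=np.nonzero(l==1+int(np.argmax(st[1:,4]))); print('lowest',ys.max(),xs[ys==ys.max()])
pointer()
E
```

```text
clock: 21.55
tcp_pos: [0.5084, 0.0475, 0.1711]
ft_force: [0.3, -0.9, -0.8]
gripper_width: 0.008
gripper_force: 25.0
clock: 21.95
tcp_pos: [0.5009, 0.1687, 0.1715]
ft_force: [0.7, -0.2, -1.4]
gripper_width: 0.0078
gripper_force: 25.0
clock: 22.75
tcp_pos: [0.4936, 0.2897, 0.1313]
ft_force: [-0.4, 0.2, -1.1]
gripper_width: 0.0078
gripper_force: 25.0
top []
[207.8 233.4]
[219.6 234.3]
[196.  232.5]
[198.7 228.8]
side [([382, 178, 11, 12, 37], [387.3, 183.6]), ([400, 181, 9, 10, 28], [404.0, 186.1]), ([301, 277, 10, 38, 186], [305.3, 294.3])]
[311.9 304.4]
[319.8 293.8]
[303.7 315.4]
[311.9 276.7]
lowest 314 [303 304]
top [(-8, 85, 136), (-4, 128, 143), (0, 142, 142), (4, 134, 134), (8, 111, 128), (12, 86, 127)]
mark [ 0.50823206 -0.2867256   0.043     ] 2.883168573125448 10
side [(-80, 70, 68), (-76, 76, 73), (-72, 80, 82), (-68, 85, 91), (-64, 87, 99), (-60, 88, 109), (-56, 87, 116), (-52, 84, 123), (-48, 79, 127), (-44, 73, 130), (-20, 76, 146), (-16, 85, 148), (-12, 94, 149), (-8, 102, 149), (-4, 109, 150), (0, 113, 149), (4, 114, 148), (8, 111, 147), (12, 105, 147), (16, 97, 146), (20, 89, 145), (24, 80, 144), (28, 70, 143)]
mark [ 0.50680459 -0.28610752  0.043     ] 4.048283184535267 2
```

```bash
python3 -m jog '[[0,0,0,0],[0,0,0,0],[0,0,0,0],[0,0,0,0],[0,0,0,0]]' | egrep 'clock|tcp|ft|width|force'; python3 - <<'E'
from h import *
a=cv2.imread('pics/o8.png')[:,:400].astype(int); g=snap('top')['frame'][:,:,::-1]
b=cv2.resize(g[130:260,270:400],(400,400),interpolation=2).astype(int)
D=abs(a-b).max(2); print('flap/box diff (top, right part)',D[40:350,170:345].mean(), (D[40:160,170:345]>40).mean())
s=manip.read_state(); print(s['joint_vel'].max() if hasattr(s['joint_vel'],'max') else max(s['joint_vel']))
E
```

```text
clock: 23.45
tcp_pos: [0.493, 0.2904, 0.1304]
ft_force: [-0.3, -0.3, -0.4]
gripper_width: 0.0075
gripper_force: 25.0
flap/box diff (top, right part) 6.7384884792626725 0.0
0.002375901524856878
```

```bash
python3 -c "
from bench import manip
print(manip.close_job())"
```

```text
the job is handed in; nothing more can be done
None
```

The job is handed in: the valve is shut with its pointer within about 2° of the blue mark, the flap is fully open, and the orange plate is held upright and still about 10 cm above the middle of the light panel; the grey blank plate and the other things on the bench were not touched.

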